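Couple a flowmeter to a sleeve-lock bench gas outlet

TASK

Fit the clear-block flowmeter from the parking stand onto the bench gas outlet: pull the coupler's sleeve back (down) until it stays back, then turn the plug gently to find the index slot and press it fully home so that the sleeve springs forward and locks it. Finally turn the coupled flowmeter in its swivel so that its scale faces squarely to the front of the outlet, and let go; never press or wrench the plug hard on the coupler, and leave the round test gauge in the stand and the other things alone.

Things in the scene. Friction and masses are not known exactly. Their poses are not given: they have to be found in the camera images.
- outlet: Bench gas outlet, fixed: white housing 112 x 124 mm, steel lid (top at z = 41 mm), copper pipe behind, one upright steel quick coupler in its middle on the z axis. Origin: centre of the underside; z up; its front (small round pressure indicator) faces its own -x. The coupler's mouth is 105 mm above the origin.
- outlet_mouth (a point): Centre of the coupler's mouth, the flat top (30 mm across) of its nose; axes as the outlet. Bore 22.4 mm wide, 1.2 mm lead-in. An index slot 6 mm wide, cut down through the nose's wall, points to the outlet's front (-x), give or take 0.45 rad: the nose is a stiff swivel (0.08 N m, stops at +-0.7 rad) and its angle is not measured. Find the slot by feel or eye.
- sleeve_grip (a point): On the coupler's axis at mid height of the ribbed steel sleeve round the nose (39 mm across, 31 mm tall, top edge 5 mm below the mouth when forward). Moves with the sleeve; 20 mm below the mouth when forward. Below the sleeve the stem is narrower, with 24 mm of free height (14 mm once pulled back).
- sleeve (a joint): Sleeve pulled back = down, m. 0: forward, jaws close the bore 9 mm below the mouth (its start). Up to 6 mm it springs forward (12 N at the start, falling), past that it snaps to 0.010 and stays, jaws open. A plug pressed in meets the trip 4.5 mm before home (8 N, falling over 4 mm); then the sleeve springs forward by itself and the jaws hold the plug's groove.
- flowmeter: Flowmeter to fit, 0.22 kg: clear acrylic block with scale, black knob low at its front, brass nipple behind its top, round steel plug below. Upright in one bore of the stand. Origin: tip of the plug; z up its axis; scale, knob and key face its own -x. Clear block 60 to 136 mm above the tip (24 mm in x, 28 mm in y, flat sides); metal cap to 144 mm.
- flowmeter_grip (a point): On the flowmeter's axis 106 mm above the plug's tip, in the clear block: grip here from above, across the flowmeter's y (28 mm). Axes as the flowmeter.
- flowmeter_shoulder (a point): On the flowmeter's axis, underside of the plug's shoulder (36 mm across), 25 mm above the tip; lies on the mouth when home. Plug 20.8 mm across, tip chamfered 2 mm, groove 10 to 17 mm above the tip. Index key: 4 mm wide, 6 to 10 mm above the tip, out to 14.3 mm from the axis on the -x side; off the slot it lands on the nose when the tip is 6 mm in.
- test_gauge: Round steel test gauge (57 mm dial, 112 mm tall, 0.25 kg) on a plug of the same kind, in the other bore of the stand; leave it there. Origin: tip of its plug; z up; dial to its own -x.
- stand: Fixed parking stand: white plastic block 78 x 200 x 44 mm on a 6 mm steel foot, with two 30 mm bores 60 mm either side of its middle along its y. Origin: centre of the block's underside, 6 mm above the worktop. The plugs' shoulders rest on the bores' rims, their tips 19 mm above the origin.
- plaster_tape: Roll of plaster tape on the worktop, 54 mm across, 25 mm high; leave alone.
- vial_green: Large capped glass vial on the worktop, 50 mm across, 112 mm tall; leave alone.
- swab_box: Carton of wipes on the worktop, 63 x 111 x 55 mm; leave alone.

How it is judged:
By the outcome, as a careful person would: the job done as asked, in the order asked, and still so for the second after the job is handed in, with the robot touching nothing.
It also fails if it takes over 64 s, if anything falls off the work surface, if the arm or the gripper's body presses on something with over 40 N, if the wrist force passes 120 N, or if a joint passes its speed limit or range.

ROBOT

A 6-joint arm with a two-finger parallel gripper is mounted at the origin on a cart in front of the work surface, level with it; the furniture and walls round the work are solid. World frame = base frame: x ahead of the robot, y to its left, z up, the work surface at z = 0. Lengths are in m, angles in rad, forces in N, time in s.
With the tool pointing down it reaches from about 0.4 to 0.825 m from the base axis. Payload 7 kg.
Tool frame: the origin (TCP) lies between the finger pads; the fingertips stand 19 mm ahead of it and the grasp point (between the pads) is the TCP; z points along the fingers, y is the line along which they close (so a half turn about z gives the same grasp; the last joint's range is limited). The gripper opens to 88 mm and grips with 3 to 60 N. Pads are 19 mm wide; open, the fingers measure 130 mm over their backs; the gripper's body (78 mm by 193 mm) begins 47 mm behind the grasp point.
Start: joints at [-0.922, 0.359, 0.012, 0, -1.224, -0.288], TCP at [0.238, -0.632, 0.246] pointing down, gripper open.
Joint ranges: [-3.07, 3.07], [-1.43, 2.12], [-1.02, 1.25], [-3.03, 1.67], [-3.05, -0], [-3.03, 3.03]. Speed limits (rad/s): [2.39, 2.39, 3.01, 3.14, 3.14, 3.14].

INTERFACE

Orientations are given as [roll, pitch, yaw] about the fixed x, y, z axes, in that order (R = Rz(yaw) Ry(pitch) Rx(roll)).
In Python, from plant import arm gives the robot as it stands. Calls block until the motion is done:
- arm.goto(position, orientation): joint-space move of the TCP to a pose.
- arm.move_l(position, orientation=None, v=0.15, until_force=None): straight line of the TCP; orientation=None keeps the orientation; v is the mean speed in m/s. With until_force (N) it stops when the force on the tool has changed by that much, and returns True; else False.
- arm.movej(angles): joint-space move.
- arm.let_go() and arm.grab(): open the fingers fully, or close them until they stop; the grip force is fixed at half the most.
- arm.dwell(seconds).
- arm.inverse_kinematics(position, orientation): joint angles nearest the present ones, or None.
- arm.read_state(): the state.
- arm.grab_frame(name): name is "scene" or "top"; returns a dict with "img" (420x560x3 uint8, red, green, blue), "intrinsics" (3x3 intrinsics, pixels), "dist_coeffs" ([k1, k2, p1, p2, k3] as OpenCV has them; the pictures are not rectified), "rvec" (rotation vector, rad) and "tvec" (3), from world to camera coordinates, as OpenCV has them. Camera axes: x right, y down, z forward; pixel columns grow to the right and rows downward; lengths in m; the calibration is good to about 2 mm. A picture is of the moment at which its call begins. There is no depth.
A pose or a line that the arm cannot do raises arm.PlanningError and nothing moves.
- arm.finish_job(): hands the job in; it is judged then, once.
The state is a dict: "time_s": time; "qpos": joint angles; "dq": joint speeds; "effort": joint torques, N m; "position": TCP position; "eef_rot": TCP orientation; "force": force on the tool from outside, world axes, zero at the start; "ft_torque": the same for the moment, N m; "opening": finger opening in m; "grasp_force": force on a finger pad.
Only numpy, scipy, OpenCV 4.12 (cv2) and the standard library are available. Lean on these libraries where they do the work, as an engineer would, in place of code of your own. Each camera call takes 0.05 s, during which the arm holds its last target. There are 200 camera calls.

## Working session

There is one attempt and no reset: what is moved stays moved. The work goes in short steps, each a Python script; the robot and the scene stay as the last script left them, time stands still between calls to the robot, and variables do not carry over. Pictures are saved under pics/ and viewed, at most 10 in all, crops included, and the job is handed in when it is done.

```bash
ls; mkdir -p pics; python3 - <<'E'
from plant import arm
import cv2,numpy as np,pickle
for n in("scene","top"):
    f=arm.grab_frame(n); pickle.dump(f,open(n+".pkl","wb"))
    cv2.imwrite(f"pics/{n}0.png",cv2.resize(f["img"][:,:,::-1],(800,600),interpolation=cv2.INTER_CUBIC))
    R=cv2.Rodrigues(np.array(f["rvec"]))[0];print(n,-R.T@np.array(f["tvec"]).ravel(),R[2],np.array(f["intrinsics"])[0,0])
print(arm.read_state())
E
```

```text
pics
scene [-0.38782718  0.3900883   0.75618066] [ 0.69561259 -0.50904884 -0.50694418] 515.0571810819566
top [ 0.31206316 -0.21290057  0.95326744] [ 0.17004213 -0.01312767 -0.98534935] 447.70383907949855
{'time_s': 0.1, 'qpos': array([-9.21888391e-01,  3.59297850e-01,  1.12007972e-02, -2.70350427e-04,
       -1.22408172e+00, -2.88088538e-01]), 'dq': array([-6.93544215e-04, -1.64518431e-03,  2.54433237e-03,  9.32959596e-05,
       -1.04628284e-03,  7.43413483e-04]), 'effort': array([-1.47921295e-03, -5.84165668e+01,  2.93751812e+01,  7.01554075e+00,
        1.01598114e-02, -3.16669775e-05]), 'position': array([ 0.23813748, -0.63119782,  0.24475639]), 'eef_rot': array([ 3.14019497e+00, -1.49119858e-04, -2.78086519e+00]), 'force': array([ 0.62460997,  0.65455195, -0.04648346]), 'ft_torque': array([-0.01607643, -0.04728119,  0.02380544]), 'grasp_force': 0.0, 'opening': 0.08760488196044842}
```

View pics/scene0.png

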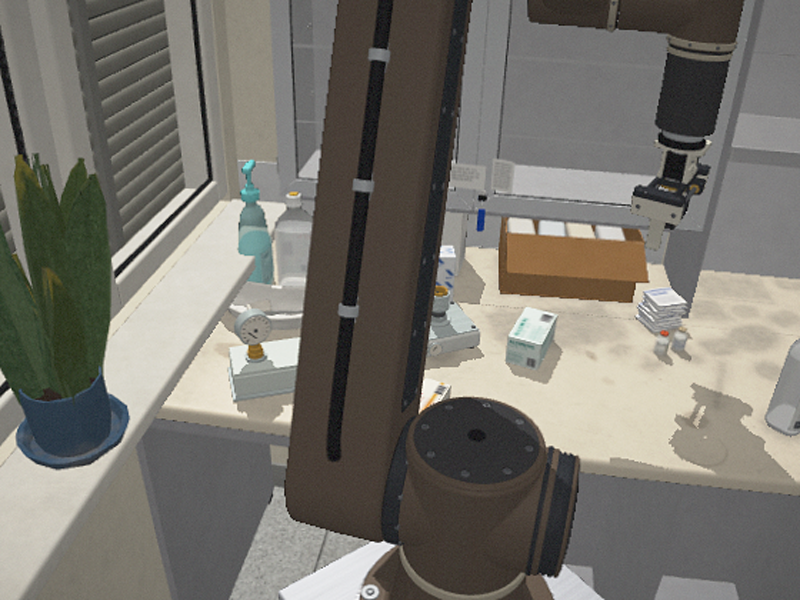

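View pics/top0.png

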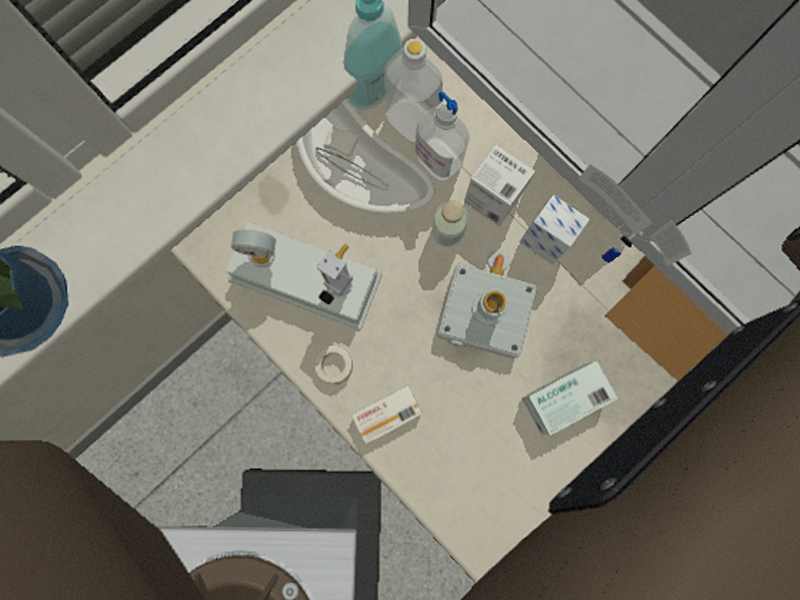

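The scene view has the arm blocking the stand. The top view shows the gauge at (255,245), the flowmeter at (335,270) with its knob at (327,297), and the outlet lid around (488,310) with its pipe at (498,262). The outlet's front is on the lower side of the image. I'll zoom in next.

```bash
cat > h.py <<'E'
import cv2,numpy as np,pickle
def ray(f,uv):
    K=np.array(f["intrinsics"]);d=np.array(f["dist_coeffs"])
    n=cv2.undistortPoints(np.array(uv,float).reshape(-1,1,2),K,d).reshape(-1,2)
    R=cv2.Rodrigues(np.array(f["rvec"]))[0];c=-R.T@np.array(f["tvec"]).ravel()
    return c,np.c_[n,np.ones(len(n))]@R
def onz(f,uv,z):
    c,d=ray(f,uv); return c+d*((z-c[2])/d[:,2])[:,None]
def proj(f,P):
    return cv2.projectPoints(np.array(P,float).reshape(-1,1,3),np.array(f["rvec"]),np.array(f["tvec"]),np.array(f["intrinsics"]),np.array(f["dist_coeffs"]))[0].reshape(-1,2)
E
python3 - <<'E'
from h import *
f=pickle.load(open("top.pkl","rb"));im=f["img"][:,:,::-1]
a=cv2.resize(im[155:235,155:275],None,fx=6.6,fy=6.6,interpolation=cv2.INTER_CUBIC)[:300*2]
cv2.imwrite("pics/stand.png",a)   # 6.6x, origin (155,155)
cv2.imwrite("pics/outlet.png",cv2.resize(im[175:260,295:385],None,fx=7,fy=7,interpolation=cv2.INTER_CUBIC))
E
```

```text
(no output)
```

View pics/stand.png

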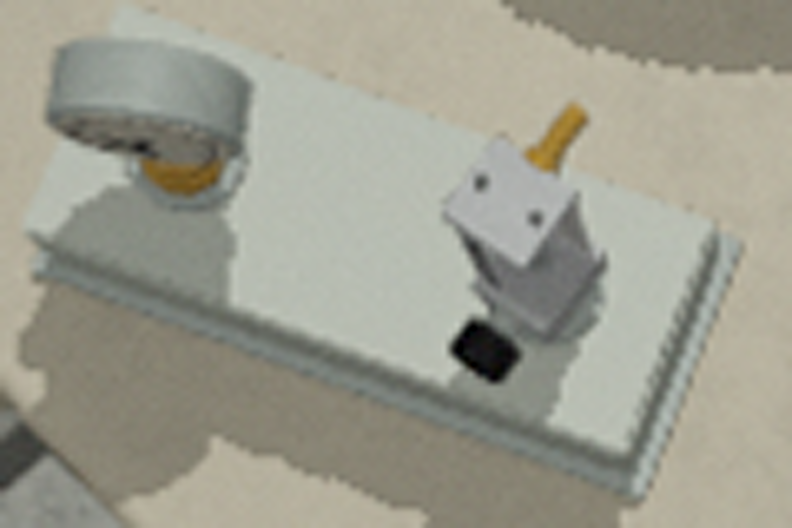

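View pics/outlet.png

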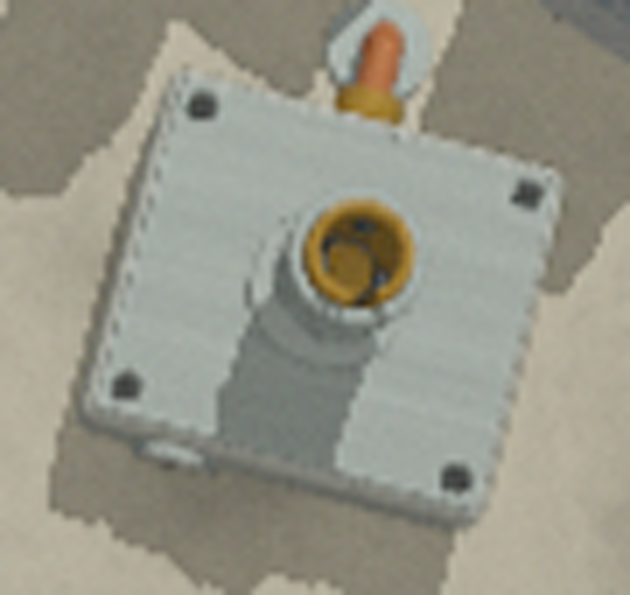

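The crop shows outlet screws at (203,104), (528,194), (457,478) and (126,385). The nose ring centre is (357,254), with a dark gap near (368,298), which is probably the slot. The flowmeter's cap corners are (505,137), (580,190), (522,266) and (443,213).

```bash
python3 - <<'E'
from h import *
from plant import arm
f=pickle.load(open("top.pkl","rb"))
o=lambda p,s,x,y:(np.array(p)+.5)/s-.5+np.array([x,y])
S=onz(f,o([(203,104),(528,194),(457,478),(126,385)],7,295,175),.041)
print("screws",S.round(4).tolist(),"c",S.mean(0))
fx=((S[2]+S[3])-(S[0]+S[1]));print("front ang",np.arctan2(fx[1],fx[0]), "side ang",np.arctan2(*(S[3]+S[0]-S[1]-S[2])[1::-1]))
M=onz(f,o([(357,254),(368,298)],7,295,175),.105);print("mouth",M,"slot ang",np.arctan2(*(M[1]-M[0])[1::-1]))
C=onz(f,o([(505,137),(580,190),(522,266),(443,213)],6.6,155,155),.169)
print("cap",C.round(4).tolist(),C.mean(0)); d=C[2]+C[3]-C[0]-C[1];e=C[3]+C[0]-C[1]-C[2]
print("front",np.arctan2(d[1],d[0]),np.linalg.norm(d)/2,"side",np.arctan2(e[1],e[0]),np.linalg.norm(e)/2)
B=onz(f,o([(125,5),(740,240),(635,470),(25,230)],6.6,155,155),.05);print("stand",B.round(3).tolist(),B.mean(0))
g=np.array([170,175]);print("gauge",onz(f,o([g],6.6,155,155),.06))
c=S.mean(0)
for yaw in np.arange(-3.1,3.2,.4):
    for nm,p in(("out",[c[0],c[1],.085]),("fm",[*C.mean(0)[:2],.131])):
        q=arm.inverse_kinematics(p,[np.pi,0,yaw]); print(nm,round(yaw,2),None if q is None else np.round(q,2))
E
```

```text
screws [[0.5234, -0.3058, 0.041], [0.4986, -0.4028, 0.041], [0.4132, -0.3812, 0.041], [0.4381, -0.2839, 0.041]] c [ 0.46831588 -0.34345484  0.041     ]
front ang 2.891941111263898 side ang 1.3203632745333782
mouth [[ 0.46735646 -0.34216041  0.105     ]
 [ 0.45514637 -0.34519279  0.105     ]] slot ang -2.898167489679802
cap [[0.5151, -0.1259, 0.169], [0.5008, -0.1469, 0.169], [0.4793, -0.132, 0.169], [0.4934, -0.11, 0.169]] [ 0.49714336 -0.12871203  0.169     ]
front 2.524491728555623 0.02651188864748639 side 0.9878274773825746 0.025740926935806895
stand [[0.585, 0.009, 0.05], [0.515, -0.187, 0.05], [0.441, -0.157, 0.05], [0.512, 0.035, 0.05]] [ 0.51330878 -0.07534701  0.05      ]
gauge [[ 0.52822286 -0.01118403  0.06      ]]
out -3.1 [-0.3   0.36 -0.4  -0.   -0.81 -1.23]
fm -3.1 [ 0.13  0.2  -0.5  -0.   -0.87 -1.66]
out -2.7 [-0.3   0.36 -0.4   0.   -0.81 -0.83]
fm -2.7 [ 0.13  0.2  -0.5  -0.   -0.87 -1.26]
out -2.3 [-0.3   0.36 -0.4   0.   -0.81 -0.43]
fm -2.3 [ 0.13  0.2  -0.5   0.   -0.87 -0.86]
out -1.9 [-0.3   0.36 -0.4   0.   -0.81 -0.03]
fm -1.9 [ 0.13  0.2  -0.5   0.   -0.87 
[... 340 characters left out ...]
 [ 0.13  0.2  -0.5   0.   -0.87  1.14]
out 0.1 [-0.3   0.36 -0.4   0.   -0.81  1.97]
fm 0.1 [ 0.13  0.2  -0.5   0.   -0.87  1.54]
out 0.5 [-0.3   0.36 -0.4   0.   -0.81  2.37]
fm 0.5 [ 0.13  0.2  -0.5   0.   -0.87  1.94]
out 0.9 [-0.3   0.36 -0.4   0.   -0.81  2.77]
fm 0.9 [ 0.13  0.2  -0.5   0.   -0.87  2.34]
out 1.3 None
fm 1.3 [ 0.13  0.2  -0.5   0.   -0.87  2.74]
out 1.7 [-0.3   0.36 -0.4  -0.   -0.81 -2.72]
fm 1.7 None
out 2.1 [-0.3   0.36 -0.4  -0.   -0.81 -2.32]
fm 2.1 [ 0.13  0.2  -0.5  -0.   -0.87 -2.74]
out 2.5 [-0.3   0.36 -0.4  -0.   -0.81 -1.92]
fm 2.5 [ 0.13  0.2  -0.5  -0.   -0.87 -2.34]
out 2.9 [-0.3   0.36 -0.4  -0.   -0.81 -1.52]
fm 2.9 [ 0.13  0.2  -0.5  -0.   -0.87 -1.94]
```

```bash
cat >> h.py <<'E'
PI=np.pi
O=np.array([.4677,-.3427]); FRONT=2.891; YO=FRONT-PI
def st(arm,t=""):
    s=arm.read_state();print(t,round(s["time_s"],2),"p",s["position"].round(4),"yaw",s["eef_rot"].round(3),"F",s["force"].round(1),"T",s["ft_torque"].round(2),"op",round(s["opening"],4),"g",round(s["grasp_force"],1));return s
E
python3 - <<'E'
from h import *
from plant import arm
arm.goto([*O,.15],[PI,0,YO]);st(arm,"above")
f=arm.grab_frame("top");pickle.dump(f,open("top1.pkl","wb"))
print(arm.move_l([*O,.086],v=.08,until_force=8));st(arm,"down")
g=arm.grab_frame("scene");pickle.dump(g,open("sc1.pkl","wb"))
a=cv2.resize(f["img"][140:280,250:430],(720,560));b=g["img"]
cv2.imwrite("pics/a1.png",np.hstack([cv2.resize(f["img"][130:290,280:400],(399,532)),cv2.resize(b[130:290,260:380],(399,532))])[:,:,::-1])
E
```

```text
above 1.77 p [ 0.4677 -0.3431  0.1502] yaw [ 3.141 -0.    -0.252] F [ 0.1 -0.7  0.8] T [-0.09  0.11 -0.01] op 0.0878 g 0.0
False
down 2.77 p [ 0.4681 -0.3429  0.0864] yaw [ 3.141e+00 -1.000e-03 -2.500e-01] F [ 0.3 -0.1  0.2] T [-0.04  0.15 -0.02] op 0.0879 g 0.0
```

View pics/a1.png

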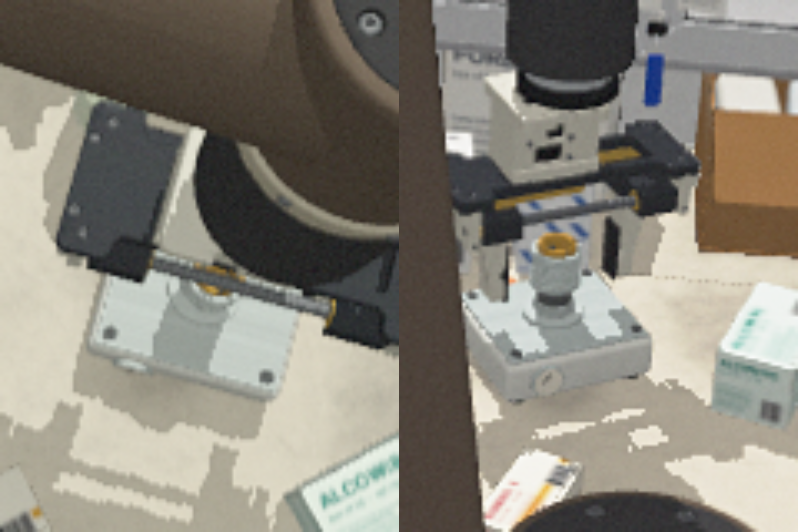

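The scene view now shows the coupler clear between the fingers, with its mouth at about (557,247) in the right half. I'll check its position from this view before gripping.

```bash
python3 - <<'E'
from h import *
g=pickle.load(open("sc1.pkl","rb"));hsv=cv2.cvtColor(g["img"],cv2.COLOR_RGB2HSV)
m=((hsv[...,0]>12)&(hsv[...,0]<30)&(hsv[...,1]>110)).astype(np.uint8);m[:198]=0;m[212:]=0;m[:,:298]=0;m[:,318:]=0
x,y,w,h=cv2.boundingRect(m);print(x,y,w,h)
u=[x+(w-1)/2,y+(h-1)/2];print(u,onz(g,[u],.105))
f=pickle.load(open("top.pkl","rb"));hsv=cv2.cvtColor(f["img"],cv2.COLOR_RGB2HSV)
m=((hsv[...,0]>12)&(hsv[...,0]<30)&(hsv[...,1]>110)).astype(np.uint8);m[:200]=0;m[225:]=0;m[:,:335]=0;m[:,358:]=0
x,y,w,h=cv2.boundingRect(m);u=[x+(w-1)/2,y+(h-1)/2];print(x,y,w,h,u,onz(f,[u],.105))
S=proj(g,[[.4681,-.3429,.067]]);print("tip centre px",S)
E
```

```text
302 200 11 7
[307.0, 203.0] [[ 0.46406346 -0.34022021  0.105     ]]
339 204 15 15 [346.0, 211.0] [[ 0.46709859 -0.34298816  0.105     ]]
tip centre px [[306.06982561 214.86204589]]
```

```bash
python3 - <<'E'
from h import *
from plant import arm
arm.move_l([.467,-.3427,.085],v=.05)
arm.grab();s=st(arm,"grab")
p=s["position"]
hit=arm.move_l([p[0],p[1],p[2]-.0125],v=.012,until_force=35);st(arm,f"pull {hit}")
arm.dwell(.1);st(arm)
E
```

```text
grab 3.91 p [ 0.467  -0.3425  0.085 ] yaw [-3.141  0.    -0.251] F [-0.5  1.   0.1] T [ 0.62  0.04 -0.  ] op 0.0381 g 30.0
pull False 5.1 p [ 0.4672 -0.3425  0.0748] yaw [ 3.141e+00 -1.000e-03 -2.500e-01] F [-6.4  8.9 22.7] T [ 3.19  2.23 -0.07] op 0.038 g 30.0
 5.2 p [ 0.4671 -0.3425  0.0748] yaw [ 3.141e+00 -1.000e-03 -2.500e-01] F [-5.7  8.3 22. ] T [ 3.29  2.23 -0.03] op 0.0381 g 30.0
```

```bash
python3 - <<'E'
from h import *
from plant import arm
arm.let_go();st(arm,"open")
arm.move_l([.467,-.3427,.15],v=.12)
arm.goto([.4955,-.130,.23],[PI,0,2.54-PI]);st(arm,"hover")
f=arm.grab_frame("top");g=arm.grab_frame("scene");pickle.dump((f,g),open("hov.pkl","wb"))
a=cv2.resize(f["img"][170:260,295:385],(560,560),interpolation=cv2.INTER_CUBIC)
b=cv2.resize(g["img"][150:330,140:220],(240,540),interpolation=cv2.INTER_CUBIC);b=cv2.copyMakeBorder(b,0,20,0,0,0)
cv2.imwrite("pics/a2.png",np.hstack([a,b])[:,:,::-1])
E
```

```text
open 6.17 p [ 0.4671 -0.3425  0.0725] yaw [ 3.142 -0.    -0.251] F [ 0.6 -0.6  0.2] T [-0.11  0.09 -0.02] op 0.0877 g 0.0
hover 7.89 p [ 0.4952 -0.1302  0.2292] yaw [ 3.141e+00  1.000e-03 -6.000e-01] F [ 0.1 -0.3  0.7] T [-0.08  0.12  0.03] op 0.0877 g 0.0
```

View pics/a2.png

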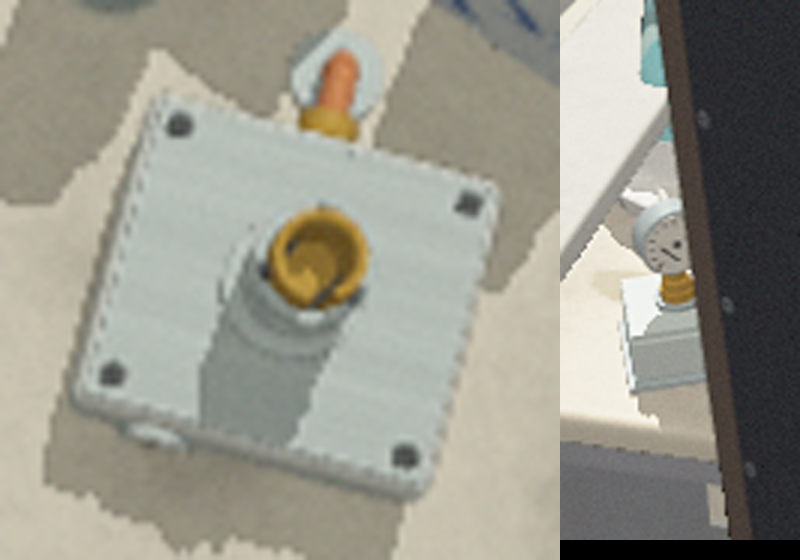

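The top view shows the sleeve staying back, with more brass exposed and jaws open. There is a dark slot at about (325,292) relative to the nose centre at (318,260), which agrees with the first estimate. Now I'll grasp the flowmeter.

```bash
python3 - <<'E'
from h import *
from plant import arm
Y=2.54-PI
print(arm.move_l([.4955,-.130,.131],v=.08,until_force=6));st(arm,"down")
arm.grab();s=st(arm,"grab")
arm.move_l([*s["position"][:2],.23],v=.1);st(arm,"lift")
arm.goto([.467,-.3427,.225],[PI,0,YO+.42]);st(arm,"over outlet")
g=arm.grab_frame("scene");f=arm.grab_frame("top");pickle.dump((f,g),open("ov.pkl","wb"))
cv2.imwrite("pics/a3.png",np.hstack([cv2.resize(g["img"][120:260,257:357],(400,560),interpolation=cv2.INTER_CUBIC),cv2.resize(f["img"][130:270,290:390],(400,560),interpolation=cv2.INTER_CUBIC)])[:,:,::-1])
E
```

```text
False
down 9.38 p [ 0.4959 -0.13    0.1315] yaw [-3.141e+00 -1.000e-03 -6.010e-01] F [-0.5  0.   0.1] T [-0.02  0.15 -0.06] op 0.0876 g 0.0
grab 10.35 p [ 0.4958 -0.13    0.1311] yaw [-3.141 -0.    -0.602] F [ 1.7 -0.7  0. ] T [ 0.03 -0.31 -0.03] op 0.0276 g 30.0
lift 11.49 p [ 0.4953 -0.1299  0.2292] yaw [ 3.141e+00  1.000e-03 -6.020e-01] F [ 0.1 -0.1 -3.7] T [-0.07  0.13  0.03] op 0.0278 g 30.0
over outlet 12.59 p [ 0.467  -0.3424  0.2246] yaw [-3.141e+00  1.000e-03  1.680e-01] F [ 0.1  0.6 -2.7] T [-0.07  0.14 -0.02] op 0.0275 g 30.0
```

View pics/a3.png

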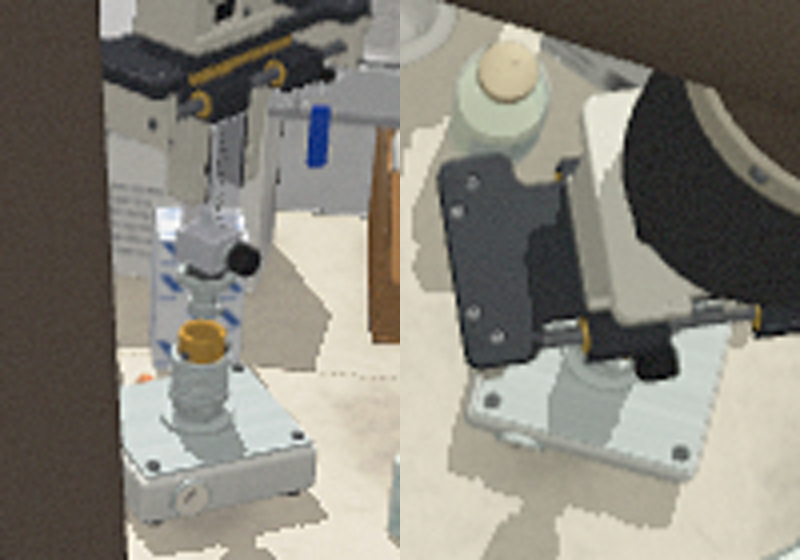

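The flowmeter is held, and the plug at (203,305) lines up laterally over the mouth at (203,340). Now I'll descend gently, by feel.

```bash
python3 - <<'E'
from h import *
from plant import arm
arm.move_l([.467,-.3427,.2145],v=.05);st(arm,"near")
hit=arm.move_l([.467,-.3427,.2035],v=.015,until_force=4);st(arm,f"{hit}")
E
```

```text
near 13.05 p [ 0.4668 -0.3423  0.214 ] yaw [-3.141e+00  1.000e-03  1.700e-01] F [-0.2 -0.1 -2.7] T [-0.15  0.09 -0.02] op 0.028 g 30.0
False 13.93 p [ 0.4676 -0.3429  0.2037] yaw [ 3.141e+00 -1.000e-03  1.700e-01] F [ 3.4 -2.7 -3.9] T [-0.97 -1.59 -0.01] op 0.0275 g 30.0
```

```bash
python3 - <<'E'
from h import *
from plant import arm
p=np.array([.467,-.3427]);
for z in (.2035,.2015,.1995):
    s=arm.read_state();p=p+np.clip(s["force"][:2],-5,5)*1.5e-4
    hit=arm.move_l([*p,z],v=.01,until_force=4);s=st(arm,f"{hit} cmd {p.round(4)} {z}")
    if hit: break
E
```

```text
False cmd [ 0.4675 -0.3431] 0.2035 14.18 p [ 0.4677 -0.3431  0.2036] yaw [ 3.141 -0.     0.169] F [ 3.8 -0.8 -2.1] T [-0.34 -1.35  0.08] op 0.028 g 30.0
False cmd [ 0.4681 -0.3432] 0.2015 14.54 p [ 0.4679 -0.3432  0.2012] yaw [-3.141  0.     0.169] F [ 2.5  0.3 -3.6] T [-0.39 -1.04 -0.01] op 0.0275 g 30.0
False cmd [ 0.4685 -0.3432] 0.1995 14.89 p [ 0.4681 -0.3431  0.1991] yaw [-3.141e+00  1.000e-03  1.690e-01] F [ 1.8 -0.6 -3.8] T [-0.47 -0.43  0.04] op 0.0277 g 30.0
```

```bash
python3 - <<'E'
from h import *
from plant import arm
p=np.array([.4685,-.3432])
for z in (.196,.193,.191,.1895,.188,.187,.186,.1855,.185,.1845):
    s=arm.read_state();p=p+np.clip(s["force"][:2],-5,5)*1e-4
    hit=arm.move_l([*p,z],v=.012,until_force=13);s=st(arm,f"{hit} cmd {p.round(4)} {z}")
    if hit or s["force"][2]>10: break
f=arm.grab_frame("scene");pickle.dump(f,open("press.pkl","wb"))
E
```

```text
False cmd [ 0.4687 -0.3433] 0.196 15.33 p [ 0.4684 -0.3432  0.1958] yaw [-3.141e+00  1.000e-03  1.690e-01] F [ 0.1 -0.1 -3. ] T [-0.1   0.08 -0.  ] op 0.0278 g 30.0
False cmd [ 0.4687 -0.3433] 0.193 15.73 p [ 0.4686 -0.3432  0.1929] yaw [-3.141  0.     0.169] F [-0.3 -0.5 -2.4] T [-0.15  0.18 -0.05] op 0.028 g 30.0
False cmd [ 0.4687 -0.3433] 0.191 16.05 p [ 0.4686 -0.3433  0.1909] yaw [-3.141  0.     0.169] F [ 0.2 -0.3 -2. ] T [-0.08  0.16  0.01] op 0.0277 g 30.0
False cmd [ 0.4687 -0.3434] 0.1895 16.32 p [ 0.4688 -0.3435  0.1903] yaw [ 3.141 -0.     0.17 ] F [-1.5  1.5  5.3] T [0.91 0.89 0.02] op 0.0281 g 30.0
False cmd [ 0.4685 -0.3432] 0.188 16.6 p [ 0.4688 -0.3434  0.1884] yaw [ 3.141e+00 -1.000e-03  1.700e-01] F [-0.1 -0.1  2.7] T [0.07 0.42 0.01] op 0.0279 g 30.0
False cmd [ 0.4685 -0.3432] 0.187 16.85 p [ 0.4686 -0.3432  0.1866] yaw [-3.141  0.     0.169] F [ 0.6  0.6 -1. ] T [-0.26 -0.08  0.01] op 0.0278 g 30.0
False cmd [ 0.4686 -0.3431] 0.186 17.1 p [ 0.4686 -0.3432  0.1861] yaw [ 3.142 -0.     0.169] F [-0.3 -0.2  1.7] T [ 0.08  0.35 -0.01] op 0.0281 g 30.0
False cmd [ 0.4685 -0.3432] 0.1855 17.35 p [ 0.4686 -0.3432  0.186 ] yaw [ 3.141 -0.     0.17 ] F [-1.5  1.8  4.5] T [0.5  0.59 0.04] op 0.0279 g 30.0
False cmd [ 0.4684 -0.343 ] 0.185 17.6 p [ 0.4686 -0.3431  0.186 ] yaw [ 3.141e+00 -1.000e-03  1.700e-01] F [-1.3  2.7  7.4] T [0.67 0.79 0.01] op 0.0277 g 30.0
False cmd [ 0.4683 -0.3427] 0.1845 17.85 p [ 0.4686 -0.3431  0.1859] yaw [ 3.14e+00 -1.00e-03  1.70e-01] F [-2.5  2.5  9.8] T [0.53 1.05 0.04] op 0.0274 g 30.0
```

It reached a hard stop at the home height, with under 10 N of press. I'll do a light pull check, then turn it to the front.

```bash
python3 - <<'E'
from h import *
from plant import arm
c=[.4686,-.3432]
arm.move_l([*c,.1862],v=.02);st(arm,"relax")
arm.move_l([*c,.1872],v=.01,until_force=10);st(arm,"pull")
arm.move_l([*c,.1862],v=.02)
for y in np.linspace(.169,YO,7)[1:]:
    arm.move_l([*c,.1862],[PI,0,y],v=.05)
    s=st(arm,f"turn {y:.3f}")
    if abs(s["ft_torque"][2])>.6: break
E
```

```text
relax 18.15 p [ 0.4686 -0.3431  0.1861] yaw [-3.141  0.     0.169] F [-0.6  0.6  2.6] T [0.28 0.18 0.01] op 0.0278 g 30.0
pull 18.4 p [ 0.4684 -0.343   0.1866] yaw [-3.141e+00  1.000e-03  1.690e-01] F [ 0.2 -0.  -2.9] T [-0.15  0.1  -0.03] op 0.0277 g 30.0
turn 0.099 18.9 p [ 0.4686 -0.3432  0.1861] yaw [ 3.142 -0.     0.101] F [ 0.1 -0.3 -2.3] T [-0.15  0.11  0.04] op 0.0279 g 30.0
turn 0.029 19.15 p [ 0.4686 -0.3432  0.1861] yaw [ 3.142 -0.     0.032] F [-0.8  0.5 -3.2] T [-0.25  0.05  0.03] op 0.0281 g 30.0
turn -0.041 19.4 p [ 0.4686 -0.3433  0.1862] yaw [ 3.141  0.    -0.037] F [-0.3 -0.9 -2.4] T [-0.41  0.18  0.  ] op 0.028 g 30.0
turn -0.111 19.65 p [ 0.4686 -0.3436  0.1862] yaw [ 3.141  0.    -0.107] F [-0.6 -3.5 -3.3] T [-1.58  0.2   0.06] op 0.0279 g 30.0
turn -0.181 19.9 p [ 0.4685 -0.3435  0.1862] yaw [ 3.141  0.    -0.177] F [ 0.3 -3.8 -4.4] T [-1.98  0.36  0.09] op 0.0282 g 30.0
turn -0.251 20.15 p [ 0.4685 -0.3434  0.1862] yaw [ 3.141  0.    -0.247] F [-1.  -4.6 -3.5] T [-2.11  0.46  0.06] op 0.0278 g 30.0
```

```bash
python3 - <<'E'
from h import *
from plant import arm
c=[.4685,-.3438]
arm.move_l([*c,.1862],v=.02);st(arm,"relax")
print(arm.move_l([*c,.1892],v=.01,until_force=7));st(arm,"pull")
arm.move_l([*c,.1860],v=.02);arm.dwell(.2);st(arm,"back")
arm.let_go();st(arm,"open")
arm.move_l([*c,.27],v=.12)
arm.goto([.42,-.05,.32],[PI,0,YO]);st(arm,"away")
f=arm.grab_frame("top")
arm.goto([.25,-.6,.28],[PI,0,-1.0]);st(arm,"away2")
g=arm.grab_frame("scene");f2=arm.grab_frame("top");pickle.dump((f,g,f2),open("end.pkl","wb"))
cv2.imwrite("pics/a4.png",np.hstack([cv2.resize(g["img"][140:260,270:350],(400,600),interpolation=cv2.INTER_CUBIC),cv2.resize(f["img"][135:270,300:390],(400,600),interpolation=cv2.INTER_CUBIC)])[:,:,::-1])
E
```

```text
relax 20.4 p [ 0.4685 -0.3436  0.1862] yaw [-3.141  0.    -0.249] F [-1.7 -2.  -3. ] T [-1.05  0.41  0.08] op 0.0279 g 30.0
True
pull 20.69 p [ 0.4684 -0.3436  0.1874] yaw [-3.141e+00  1.000e-03 -2.500e-01] F [ 1.7 -0.5  1.9] T [-0.26 -0.35  0.01] op 0.0277 g 30.0
back 21.14 p [ 0.4689 -0.3438  0.1861] yaw [-3.141e+00  3.000e-03 -2.510e-01] F [ 1.5 -0.7  0.5] T [-0.39 -0.59  0.07] op 0.0279 g 30.0
open 22.24 p [ 0.4685 -0.3438  0.186 ] yaw [-3.141e+00  3.000e-03 -2.510e-01] F [ 0.3 -0.   0.5] T [-0.14  0.15  0.01] op 0.0878 g 0.0
away 24.25 p [ 0.4202 -0.0503  0.3197] yaw [ 3.141  0.    -0.251] F [-0.4  0.  -0. ] T [-0.12  0.14 -0.02] op 0.0876 g 0.0
away2 26.38 p [ 0.2508 -0.5995  0.2804] yaw [-3.141e+00 -1.000e-03 -9.990e-01] F [ 0.6 -0.8 -0.3] T [ 0.06  0.06 -0.01] op 0.0878 g 0.0
```

View pics/a4.png

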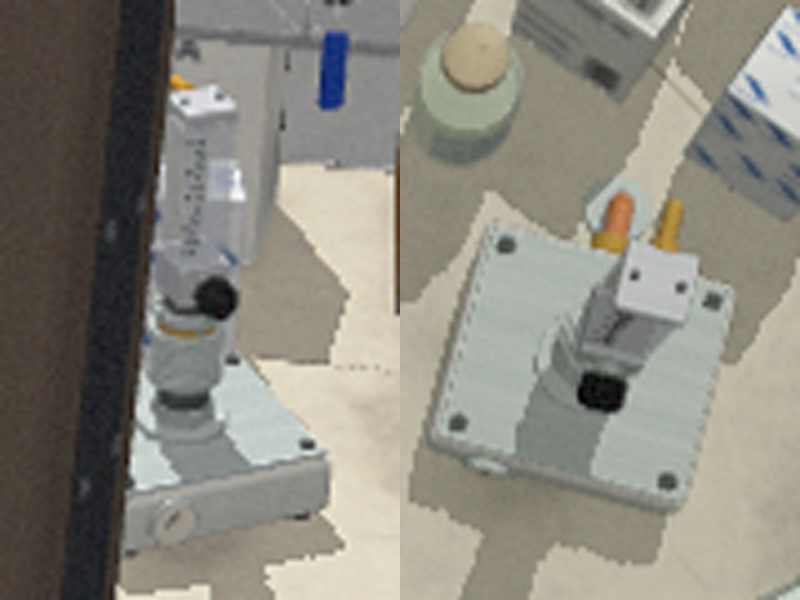

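The picture shows the flowmeter seated with its shoulder on the nose. Only a thin brass strip shows at (187,328), so the sleeve is forward, and the upward pull stopped after 1.2 mm. The cap's edges run parallel to the lid's, and the knob at (602,391) faces front.

```bash
python3 -c "
from plant import arm
print(arm.finish_job())"
```

```text
the job is handed in; nothing more can be done
None
```

The flowmeter is fitted and locked on the outlet with its scale facing the front, let go, and the job was handed in after about 26 s of robot time; no verdict came back.

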